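Set the length gauge on the parts counter

ROBOT

A 7-joint arm with a two-finger parallel gripper is mounted at the origin on the work surface. World frame = base frame: x ahead of the robot, y to its left, z up, the work surface at z = 0. Lengths are in m, angles in rad, forces in N, time in s.
With the tool pointing down it reaches from about 0.425 to 0.8 m from the base axis. Payload 8.3 kg.
Tool frame: the origin (TCP) lies where the fingers leave the gripper's body, on its centre line; the fingertips stand 73 mm ahead of it and the grasp point (between the pads) lies 54 mm ahead of it; z points along the fingers, y is the line along which they close (so a half turn about z gives the same grasp; the last joint's range is limited). The gripper opens to 85 mm and grips with 20 to 120 N. Pads are 22 mm wide; open, the fingers measure 114 mm over their backs; the gripper's body (76 mm by 85 mm) begins 54 mm behind the grasp point. The pads swing forward as they close: fully open they stand 13 mm farther back than shut.
Start: joints at [1.066, 0.383, 0.016, 1.37, -0.006, 1.388, -0.046], TCP at [0.267, -0.565, 0.304] pointing down, gripper open.
Joint ranges: [-2.95, 2.95], [-0.25, 2.06], [-1.52, 1.56], [0.18, 2.33], [-1.44, 4.58], [0.02, 2.06], [-3.01, 3.01]. Speed limits (rad/s): [2.39, 2.39, 3.01, 3.01, 3.14, 3.14, 3.14].

INTERFACE

Orientations are given as a rotation vector (axis times angle).
In Python, from plant import get_obs, imaging, order, nets gives the robot as it stands.
- The arm moves only by the shell command python3 -m inch 'ROWS' [FORCE]. ROWS is JSON, a list of rows, each an object of numbers: "x", "y", "z": the shift along the tool's x, y, z in cm; "twist": the turn about the tool's z in rad; "hand": the closure, from 0 (fully open) to 1 (shut). In form: [{"x": .., "y": .., "z": .., "twist": .., "hand": ..}, ...]. A call has 1 to 8 rows; each row shifts and turns the commanded pose from where the row before left it, along the tool's axes as they then stand; what a row does not reach is not made up. A row lasts 1/12 s, in which the tool goes at most 41.7 mm and 7.16 degrees, less where a joint would pass 70% of its speed; a pose out of reach is approached as far as the arm can. A call is refused whole if a number of a shift passes 4.17 or a number of a turn 0.125, either way. A call with a gripper value outside its range is refused whole. The fingers move at their own pace and stop on an object; FORCE is the grip in N (left out, the last holds). Time passes only in rows, so rows that do not move let the fingers close. It gives the time, the measured TCP pose, the force, the opening and the grip force at its end, in the units of the state.
- get_obs(): the state, without advancing time (a new reading comes with each control period).
- imaging.snapshot(name): name is "scene" or "top" or "wrist"; returns a dict with "frame" (480x640x3 uint8, blue, green, red), "vfov" (degrees; the focal length in pixels is half the picture's height over the tangent of half this angle, whatever the lens; pixels are square), "cx", "cy" (the principal point, pixels), "pose" (4x4, takes a point from camera to world coordinates). Camera axes: x right, y up, looking along -z (the intrinsics and any distortion apply to the point x, -y, -z); pixel columns grow to the right and rows downward; lengths in m; the calibration is good to about 2 mm. A picture is of the moment at which its call begins. There is no depth.
- order.sign_off(): hands the job in; it is judged then, once.
Trained networks look in a picture, given as the dict that the camera call returned (one of the last four; its "shot" number tells which), for a name from the list of things; names that differ only in an ending like _2 or _b are one class to them, and where a whole thing is asked for, a point or a joint stands for the part that bears it (a point fixed in the world has none). Each returns a list of dicts, best first, with "score" (0 to 1); they miss things now and then, are a little off and sometimes report something else, mostly with a low value. They report only what shows in the picture. A call takes as long as a camera call. They do not tell look-alikes from the thing itself.
- nets.recognise(picture, label): "point" ([x, y, z] in m, in world coordinates, good to about 4 mm: the middle of the surface that is visible of it).
- nets.masks_of(picture, label): "pixels" (480x640 bool, what is visible of it).
The state is a dict: "t": time; "joint_pos": joint angles; "joint_velocities": joint speeds; "joint_torque": joint torques, N m; "tool_pos": TCP position; "ee_rot": TCP orientation; "force": force on the tool from outside, world axes, zero at the start; "torque": the same for the moment, N m; "width": finger opening in m; "finger_force": force on a finger pad.
Only numpy, scipy, OpenCV 4.12 (cv2) and the standard library are available. Lean on these libraries where they do the work, as an engineer would, in place of code of your own. Each camera call takes 0.05 s, during which the arm holds its last target. There are 200 camera calls.

TASK

Set the length gauge on the parts counter: with the fingertips, push the big black sliding stop along its rail until its spring pin drops into the catch that has the tall ball-topped post (not the one with the short bare post), and then move the hand clear. Push gently, leave the pin itself untouched, and do not disturb the carton, the oil filter or the bearing cup nearby.

Things in the scene. Friction and masses are not known exactly. Their poses are not given: they have to be found in the camera images.
- rail: Fixed aluminium rail on the counter, 44 mm wide, 460 mm long, top 22 mm above the counter, end caps 28 mm high. Origin: centre of its underside. Its +y axis runs along the rail in the direction in which the stop is to be pushed; its +x axis is level and points away from the robot, to the side where the catch posts stand.
- stop: Black block, steel top plate, 100 mm wide across the rail, 100 mm along it, with a level steel nose plate (100 wide, 14 thick, 51 to 65 mm up) to 90 mm ahead of the origin. Underside 36 mm and top 80 mm (screws 82.5 mm) above the counter. Slides only along the rail (same axes), 1.5 N friction, 0.3 to 0.6 kg. Origin: at counter level under its centre. Can be pushed back on the nose's edge. Over 30 N is too hard.
- push_face (a point): Centre of the stop's back face, the 100 x 44 mm upright face to be pushed (it looks to the rail's -y, 50 mm behind the stop's origin); 58 mm above the counter. Nothing stands behind it above the rail except the low end cap.
- pin_foot (a point): Point on the stop, 75 mm ahead of its origin, where the pin's roller foot is when the pin is fully down (22.5 mm above the counter). Goes along with the stop but does not rise with the pin. The pin is home when this point is level with ball_valley along the rail (within 4 mm) and pin is fully down (within 2 mm).
- pin: The upright spring pin through the stop's nose plate, 75 mm ahead of the stop's origin: 10 mm thick, with a 20 mm knob, its top 88 mm above the counter when down. Origin: the lowest point of its 12 mm foot roller, level with pin_foot when fully down (plain rail, or home in a catch), 5 mm above it on the crest of a catch's hump. The spring presses it down with 7 to 9 N. The robot must not touch it.
- catch_ball: THE TARGET. Steel catch clipped on the rail: two rounded humps across the rail, crests 29 mm apart and 5.5 mm above its top; the pin drops between them. Its tall ball-topped post (10 mm post, 26 mm ball, top 88 mm above the counter) stands 72 mm from the rail's middle towards the rail's +x. Origin: on the counter under the valley's middle; axes as the rail's. It may be the first or second catch.
- ball_valley (a point): Middle of the target's valley, on the rail's top (22 mm above the counter). The hump crests are 14.5 mm before and behind. The pin starts to climb 28.5 mm before; the push then rises to about 5 to 9 N; past the crest it dips to nothing and the stop jumps to the middle by itself and is held there with under 1 mm of play. Pushing on with 5 to 9 N takes it out again.
- catch_plain: The other catch, the same mechanism with the same forces, but with a short bare post (10 mm thick, top 32 mm above the counter, no ball) at the same 72 mm offset. Not the target: if it comes first, the stop must be pushed on through it. Origin and axes as for the other catch. The catches are 70 to 130 mm apart.
- carton: Bystander: closed yellow carton, 70 x 120 x 50 mm, origin at the centre of its underside.
- oil_filter: Bystander: upright red oil filter, 72 mm diameter, 88 mm high, origin at the centre of its underside.
- bearing_cup: Bystander: stepped steel bearing cup, 64 mm diameter, 26 mm high, origin at the centre of its underside.
There are look-alikes about, which are no part of the job. Leave any green or purple look-alike of the catch_ball alone.

How it is judged:
By the outcome, as a careful person would: the job done as asked, in the order asked, and still so for the second after the job is handed in, with the robot touching nothing.
It also fails if it takes over 61 s, if anything falls off the work surface, if the arm or the gripper's body presses on something with over 40 N, if the wrist force passes 120 N, or if a joint passes its speed limit or range.

## Working session

There is one attempt and no reset: what is moved stays moved. The work goes in short steps, Python scripts to look and compute and a shell command to move; the robot and the scene stay as the last step left them, time stands still between calls to the robot, and variables do not carry over. Pictures are saved under pics/ and viewed, at most 10 in all, crops included, and the job is handed in when it is done.

```bash
mkdir -p pics
python3 - <<'E'
from plant import get_obs, imaging, order, nets
import cv2,numpy as np
o=get_obs();print(o['t'],o['tool_pos'],o['ee_rot'],o['force'],o['width'])
for c in ['scene','top']:
    p=imaging.snapshot(c);cv2.imwrite(f'pics/{c}1.png',p['frame']);print(c,p['vfov'],p['cx'],p['cy'],[k for k in p],np.round(p['pose'],3).tolist())
    for l in ['rail','stop','push_face','pin_foot','pin','catch_ball','ball_valley','catch_plain','carton','oil_filter','bearing_cup']:
        print(l,[(np.round(r['point'],3).tolist(),round(r['score'],2)) for r in nets.recognise(p,l)][:4])
E
```

```text
0.0 [ 0.26709986 -0.56464578  0.30286858] [-3.06336884e+00 -6.87991363e-01  7.23950746e-04] [-0.28775715 -0.71808371  0.19531933] 0.08545729797611465
scene 54.694926418520225 308.46859113184763 243.79236742159188 ['frame', 'vfov', 'cx', 'cy', 'pose', 'shot'] [[0.121, -0.573, 0.811, 1.35], [0.993, 0.065, -0.102, 0.022], [0.006, 0.817, 0.577, 0.642], [0.0, 0.0, 0.0, 1.0]]
rail [([0.528, -0.013, 0.044], 0.75), ([0.536, 0.187, 0.026], 0.74), ([0.547, -0.03, 0.072], 0.73)]
stop [([0.544, -0.029, 0.073], 0.68)]
push_face [([0.539, 0.104, 0.025], 0.66), ([0.547, -0.03, 0.073], 0.62)]
pin_foot []
pin []
catch_ball [([0.683, 0.267, 0.025], 0.92), ([0.375, 0.04, 0.023], 0.86), ([0.351, 0.415, 0.034], 0.69), ([0.535, 0.187, 0.024], 0.62)]
ball_valley [([0.535, 0.198, 0.026], 0.98), ([0.351, 0.41, 0.028], 0.63), ([0.375, 0.039, 0.03], 0.62), ([0.521, 0.037, 0.088], 0.22)]
catch_plain [([0.543, 0.104, 0.026], 0.75)]
carton [([0.391, 0.184, 0.037], 0.59), ([0.545, -0.035, 0.073], 0.33)]
oil_filter [([0.526, 0.365, 0.062], 0.91)]
bearing_cup []
top 57.22143715160712 319.83362387300025 239.13072622630492 ['frame', 'vfov', 'cx', 'cy', 'pose', 'shot'] [[0.039, 0.973, -0.227, 0.325], [-0.999, 0.038, -0.01, 0.109], [-0.001, 0.227, 0.974, 0.954], [0.0, 0.0, 0.0, 1.0]]
rail [([0.506, 0.008, 0.066], 0.78)]
stop [([0.51, -0.022, 0.078], 0.67)]
push_face [([0.514, -0.023, 0.081], 0.87)]
pin_foot [([0.51, -0.024, 0.077], 0.92)]
pin [([0.523, 0.192, 0.028], 0.6), ([0.513, 0.026, 0.089], 0.46)]
catch_ball [([0.36, 0.043, 0.03], 0.74), ([0.521, 0.195, 0.026], 0.67), ([0.348, 0.418, 0.027], 0.65), ([0.666, 0.27, 0.028], 0.61)]
ball_valley [([0.516, 0.194, 0.027], 0.91), ([0.346, 0.419, 0.03], 0.83), ([0.665, 0.267, 0.03], 0.82), ([0.487, 0.366, 0.083], 0.61)]
catch_plain [([0.52, 0.1, 0.021], 0.61)]
carton [([0.513, -0.02, 0.081], 0.27)]
oil_filter [([0.488, 0.368, 0.083], 0.64)]
bearing_cup [([0.656, 0.022, 0.026], 0.56)]
```

View pics/scene1.png

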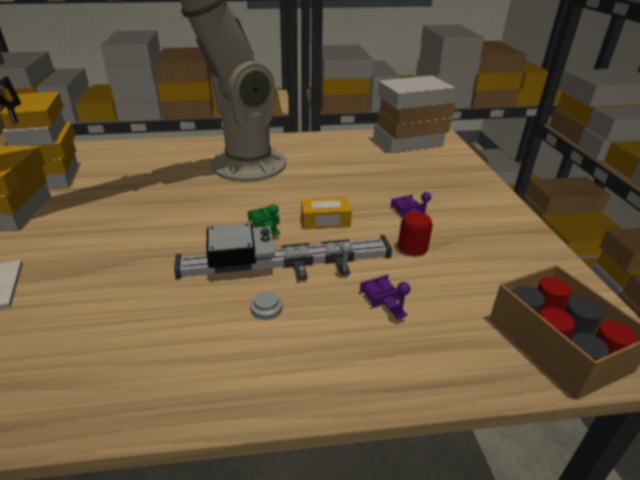

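View pics/top1.png

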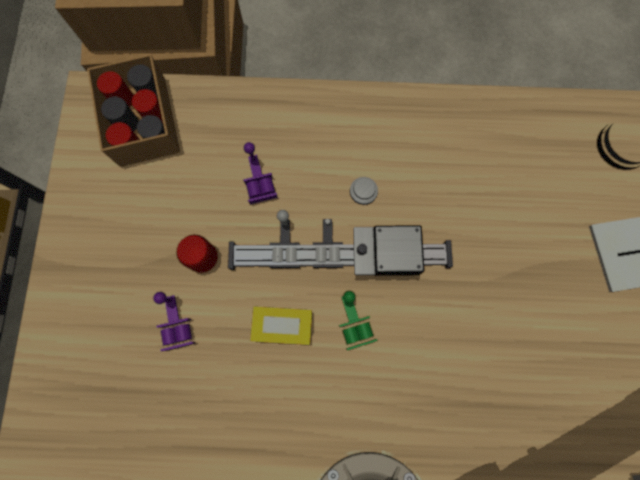

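Both pictures agree: the two catches on the rail lie ahead of the stop. The short post (top px 327,225) comes first and the ball post (283,215) second, at y≈0.195. The green and purple look-alikes are off the rail. Next I'll measure the rail line and the stop precisely.

```bash
cat > h.py <<'E'
import numpy as np,cv2
def ray(p,u,v,z):
    f=240/np.tan(np.radians(p['vfov'])/2);T=np.array(p['pose'])
    d=T[:3,:3]@np.array([(u-p['cx'])/f,-(v-p['cy'])/f,-1]);o=T[:3,3]
    return o+d*(z-o[2])/d[2]
def proj(p,X):
    f=240/np.tan(np.radians(p['vfov'])/2);T=np.array(p['pose'])
    c=T[:3,:3].T@(np.array(X)-T[:3,3]);return p['cx']-f*c[0]/c[2],p['cy']+f*c[1]/c[2]
E
python3 - <<'E'
from plant import *
from h import *
from scipy.spatial.transform import Rotation as R
o=get_obs();print(np.round(R.from_rotvec(o['ee_rot']).as_matrix(),3))
p=imaging.snapshot('top')
for n,u,v,z in [('capL',232,255,.028),('capR',448,254,.028),('stopTL',375,226,.08),('stopBR',423,274,.08),('stopTR',422,226,.08),('pin',362,249,.088),('ball',283,215,.075),('plainpost',327,222,.032),('bcatch',285,255,.025),('pcatch',326,255,.025)]:
    print(n,np.round(ray(p,u,v,z),4))
c=cv2.resize(p['frame'][190:300,220:460],None,fx=3.3,fy=3.3,interpolation=cv2.INTER_CUBIC);cv2.imwrite('pics/c1.png',c)
s=imaging.snapshot('scene')
for n,u,v,z in [('capR',179,265,.02),('capL',387,247,.02),('pin',265,233,.088)]:
    print(n,np.round(ray(s,u,v,z),4))
cv2.imwrite('pics/c2.png',cv2.resize(s['frame'][190:310,160:410],None,fx=3.2,fy=3.2,interpolation=cv2.INTER_CUBIC))
E
```

```text
[[ 0.904  0.428  0.   ]
 [ 0.428 -0.904  0.   ]
 [ 0.    -0.    -1.   ]]
capL [0.4986 0.3052 0.028 ]
capR [ 0.5189 -0.1573  0.028 ]
stopTL [0.5608 0.0059 0.08  ]
stopBR [ 0.4652 -0.0912  0.08  ]
stopTR [ 0.5646 -0.0905  0.08  ]
pin [0.5098 0.0324 0.088 ]
ball [0.5783 0.1965 0.075 ]
plainpost [0.5786 0.1044 0.032 ]
bcatch [0.5036 0.192  0.025 ]
pcatch [0.507  0.1039 0.025 ]
capR [ 0.524  -0.1582  0.02  ]
capL [0.5094 0.3098 0.02  ]
pin [0.5217 0.032  0.088 ]
```

View pics/c1.png

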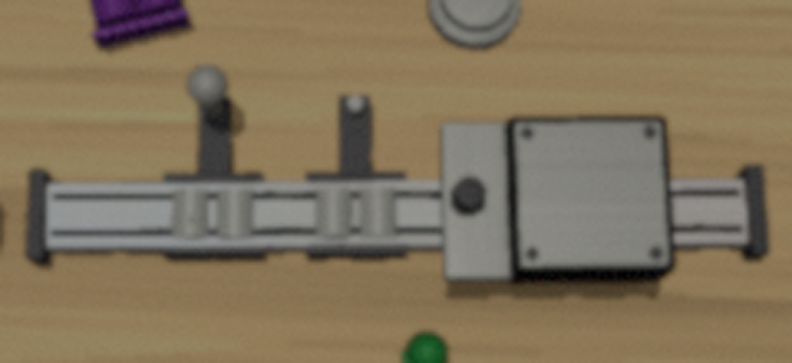

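View pics/c2.png

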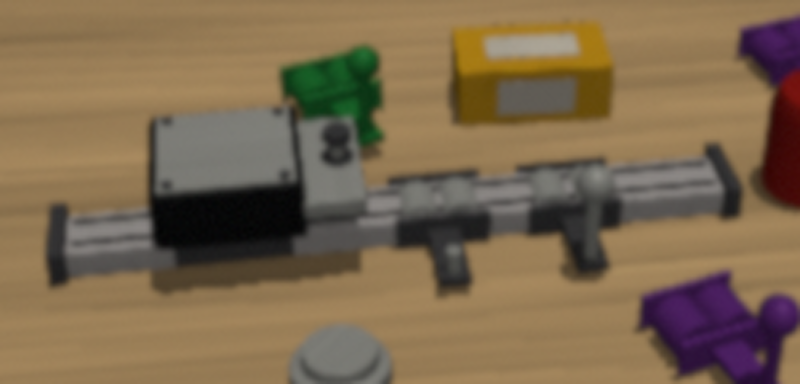

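The crops confirm it: pin at px (362,249), plain-catch valley at (328,254), ball-catch valley at (284,254). That puts the pin at y≈0.033, the valleys at ≈0.100 and 0.193, and the push face at ≈-0.092. The rail leans about 2.5°. First I'll shut the hand, twist it, and go above the spot behind the stop.

```bash
python3 -m inch '[{"twist":0.1,"hand":1},{"twist":0.1,"hand":1},{"twist":0.1,"hand":1},{"twist":0.1,"hand":1},{"x":1.6,"y":-2.5,"hand":1},{"x":1.6,"y":-2.5,"hand":1},{"x":1.6,"y":-2.5,"hand":1},{"x":1.6,"y":-2.5,"hand":1}]'
python3 -m inch '[{"x":1.6,"y":-2.5,"hand":1},{"x":1.6,"y":-2.5,"hand":1},{"x":1.6,"y":-2.5,"hand":1},{"x":1.6,"y":-2.5,"hand":1},{"x":1.6,"y":-2.5,"hand":1},{"x":1.6,"y":-2.5,"hand":1},{"x":1.6,"y":-2.5,"hand":1},{"hand":1}]'
python3 - <<'E'
from plant import *
import numpy as np
from scipy.spatial.transform import Rotation as R
o=get_obs();print(o['t'],o['tool_pos'],o['force'],o['width']);print(np.round(R.from_rotvec(o['ee_rot']).as_matrix(),3))
E
```

```text
1.3 [ 0.26723874 -0.56496552  0.3038738 ] [0.17937033 0.70909151 0.27405924] 0.08532224182921815
[[ 0.904  0.428 -0.   ]
 [ 0.428 -0.904  0.   ]
 [ 0.    -0.    -1.   ]]invalid input at $[0]: expected keys x, y, z, twist, hand
invalid input at $[0]: expected keys x, y, z, twist, hand
```

All five keys are required in each row.

```bash
python3 -m inch '[{"x":0,"y":0,"z":0,"twist":0.1,"hand":1},{"x":0,"y":0,"z":0,"twist":0.1,"hand":1},{"x":0,"y":0,"z":0,"twist":0.1,"hand":1},{"x":0,"y":0,"z":0,"twist":0.1,"hand":1},{"x":1.6,"y":-2.5,"z":0,"twist":0,"hand":1},{"x":1.6,"y":-2.5,"z":0,"twist":0,"hand":1},{"x":1.6,"y":-2.5,"z":0,"twist":0,"hand":1},{"x":1.6,"y":-2.5,"z":0,"twist":0,"hand":1}]'
python3 -m inch '[{"x":1.6,"y":-2.5,"z":0,"twist":0,"hand":1},{"x":1.6,"y":-2.5,"z":0,"twist":0,"hand":1},{"x":1.6,"y":-2.5,"z":0,"twist":0,"hand":1},{"x":1.6,"y":-2.5,"z":0,"twist":0,"hand":1},{"x":1.6,"y":-2.5,"z":0,"twist":0,"hand":1},{"x":1.6,"y":-2.5,"z":0,"twist":0,"hand":1},{"x":1.6,"y":-2.5,"z":0,"twist":0,"hand":1},{"x":0,"y":0,"z":0,"twist":0,"hand":1}]'
python3 - <<'E'
from plant import *
import numpy as np
from scipy.spatial.transform import Rotation as R
o=get_obs();print(o['t'],o['tool_pos'],o['force'],o['width']);print(np.round(R.from_rotvec(o['ee_rot']).as_matrix(),3))
E
```

```text
t: 1.97
tool_pos: [0.3275, -0.4612, 0.3039]
ee_rot: [-3.141, -0.065, -0.0]
force: [0.2, -0.1, 0.2]
width: 0.0001
finger_force: 0.0
t: 2.63
tool_pos: [0.4352, -0.2764, 0.3043]
ee_rot: [-3.138, -0.08, -0.003]
force: [1.1, 0.7, 0.5]
width: 0.0005
finger_force: 0.0
2.6333 [ 0.43523324 -0.27644334  0.30426286] [1.09502673 0.74841428 0.5106807 ] 0.00045669352609188873
[[ 0.999  0.051  0.002]
 [ 0.051 -0.999  0.002]
 [ 0.002 -0.002 -1.   ]]
```

```bash
python3 -m inch '[{"x":2.2,"y":-3,"z":0,"twist":0,"hand":1},{"x":2.2,"y":-3,"z":0,"twist":0,"hand":1},{"x":2.2,"y":-3,"z":0,"twist":0,"hand":1},{"x":2.1,"y":-2.7,"z":0,"twist":0,"hand":1},{"x":0,"y":0,"z":3,"twist":0,"hand":1},{"x":0,"y":0,"z":3,"twist":0,"hand":1},{"x":0,"y":0,"z":3,"twist":0,"hand":1},{"x":0,"y":0,"z":0,"twist":0,"hand":1}]'
python3 - <<'E'
from plant import *
import cv2
p=imaging.snapshot('top');cv2.imwrite('pics/t2.png',p['frame'][120:360,200:520])
p=imaging.snapshot('scene');cv2.imwrite('pics/s2.png',cv2.resize(p['frame'][110:310,140:440],None,fx=2.5,fy=2.5))
o=get_obs();print(o['tool_pos'])
E
```

```text
t: 3.3
tool_pos: [0.5107, -0.1616, 0.2081]
ee_rot: [-3.138, -0.066, 0.014]
force: [-1.8, 0.5, -0.6]
width: -0.0002
finger_force: 0.0
[ 0.51323802 -0.16241342  0.2138663 ]
```

View pics/s2.png

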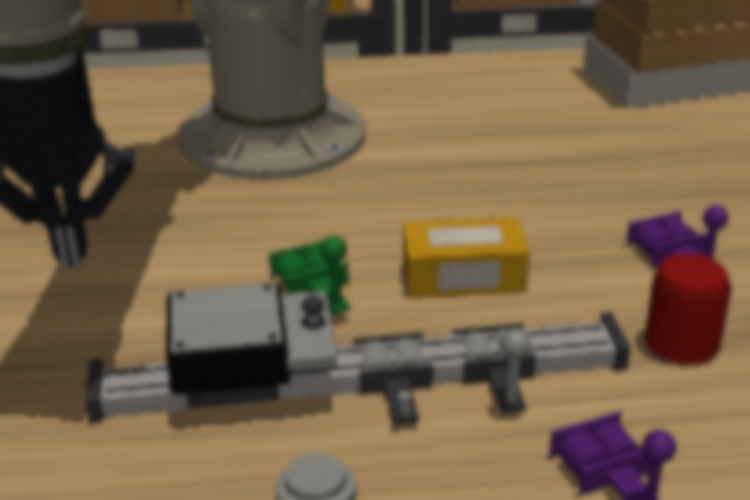

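Here the hand hangs behind the stop (fingers at px 68,255 in this crop), clear of the rail. Its knuckle links spread out along the push direction, so I'll turn the tool a quarter. That way the narrow side faces the stop, and I push along tool +x.

```bash
python3 -m inch '[{"x":0,"y":0,"z":0,"twist":-0.12,"hand":1},{"x":0,"y":0,"z":0,"twist":-0.12,"hand":1},{"x":0,"y":0,"z":0,"twist":-0.12,"hand":1},{"x":0,"y":0,"z":0,"twist":-0.12,"hand":1},{"x":0,"y":0,"z":0,"twist":-0.12,"hand":1},{"x":0,"y":0,"z":0,"twist":-0.12,"hand":1},{"x":0,"y":0,"z":0,"twist":-0.12,"hand":1},{"x":0,"y":0,"z":0,"twist":-0.12,"hand":1}]'
python3 -m inch '[{"x":0,"y":0,"z":0,"twist":-0.12,"hand":1},{"x":0,"y":0,"z":0,"twist":-0.12,"hand":1},{"x":0,"y":0,"z":0,"twist":-0.12,"hand":1},{"x":0,"y":0,"z":0,"twist":-0.12,"hand":1},{"x":0,"y":0,"z":0,"twist":-0.125,"hand":1},{"x":0,"y":0,"z":0,"twist":0,"hand":1},{"x":0,"y":0,"z":0,"twist":0,"hand":1},{"x":0,"y":0,"z":0,"twist":0,"hand":1}]'
python3 - <<'E'
from plant import *
import numpy as np
from scipy.spatial.transform import Rotation as R
o=get_obs();print(o['t'],o['tool_pos'],o['force'],o['joint_pos']);print(np.round(R.from_rotvec(o['ee_rot']).as_matrix(),3))
E
```

```text
t: 4.07
tool_pos: [0.5148, -0.163, 0.2171]
ee_rot: [2.749, 1.514, 0.005]
force: [0.0, -0.3, -0.1]
width: 0.0
finger_force: 0.0
t: 4.73
tool_pos: [0.5142, -0.1627, 0.2154]
ee_rot: [2.185, 2.254, 0.001]
force: [-0.8, -0.0, 0.3]
width: -0.0001
finger_force: 0.0
4.7333 [ 0.51417941 -0.16270608  0.21538076] [-0.78619213 -0.03538876  0.28005849] [ 0.62261284  0.29480814 -0.44880163  1.71738156  0.13845948  1.15854725
  0.1665872 ]
[[-0.031  1.     0.002]
 [ 1.     0.031 -0.001]
 [-0.001  0.002 -1.   ]]
```

```bash
python3 -m inch '[{"x":0.6,"y":0,"z":2,"twist":0,"hand":1},{"x":0.6,"y":0,"z":2,"twist":0,"hand":1},{"x":0.6,"y":0,"z":2,"twist":0,"hand":1},{"x":0.6,"y":0,"z":2,"twist":0,"hand":1},{"x":0.3,"y":0,"z":1.5,"twist":0,"hand":1},{"x":0,"y":0,"z":0,"twist":0,"hand":1},{"x":0,"y":0,"z":0,"twist":0,"hand":1},{"x":0,"y":0,"z":0,"twist":0,"hand":1}]'
```

```text
t: 5.4
tool_pos: [0.5134, -0.1358, 0.1202]
ee_rot: [2.182, 2.258, 0.001]
force: [-0.3, 0.8, 0.0]
width: -0.0003
finger_force: 0.0
```

```bash
python3 -m inch '[{"x":0.6,"y":0,"z":0,"twist":0,"hand":1},{"x":0.6,"y":0,"z":0,"twist":0,"hand":1},{"x":0.5,"y":0,"z":0,"twist":0,"hand":1},{"x":0.4,"y":0,"z":0,"twist":0,"hand":1},{"x":0.3,"y":0,"z":0,"twist":0,"hand":1},{"x":0.3,"y":0,"z":0,"twist":0,"hand":1},{"x":0.3,"y":0,"z":0,"twist":0,"hand":1},{"x":0.3,"y":0,"z":0,"twist":0,"hand":1}]'
python3 -m inch '[{"x":0.3,"y":0,"z":0,"twist":0,"hand":1},{"x":0.3,"y":0,"z":0,"twist":0,"hand":1},{"x":0.3,"y":0,"z":0,"twist":0,"hand":1},{"x":0.3,"y":0,"z":0,"twist":0,"hand":1}]'
python3 -m inch '[{"x":0.3,"y":0,"z":0,"twist":0,"hand":1},{"x":0.3,"y":0,"z":0,"twist":0,"hand":1},{"x":0.3,"y":0,"z":0,"twist":0,"hand":1},{"x":0.3,"y":0,"z":0,"twist":0,"hand":1}]'
python3 - <<'E'
from plant import *
import cv2
from h import *
p=imaging.snapshot('top');o=get_obs();print(o['tool_pos'],o['force'])
for l in ['pin','stop','push_face']:print(l,[(np.round(r['point'],3).tolist(),round(r['score'],2)) for r in nets.recognise(p,l)][:3])
cv2.imwrite('pics/t3.png',cv2.resize(p['frame'][190:300,220:460],None,fx=3.3,fy=3.3,interpolation=cv2.INTER_CUBIC))
E
```

```text
t: 6.07
tool_pos: [0.5115, -0.1024, 0.1189]
ee_rot: [2.181, 2.261, -0.0]
force: [-0.1, -1.2, -0.3]
width: 0.0001
finger_force: 0.9
t: 6.4
tool_pos: [0.511, -0.0902, 0.1189]
ee_rot: [-2.181, -2.261, 0.0]
force: [-1.2, -2.2, 0.8]
width: -0.0
finger_force: 0.8
t: 6.73
tool_pos: [0.5105, -0.078, 0.1188]
ee_rot: [-2.181, -2.261, 0.0]
force: [-0.5, -1.8, 1.2]
width: 0.0
finger_force: 0.8
[ 0.51049321 -0.07723656  0.11885868] [-0.93468696  0.93949946  0.03832703]
pin []
stop [([0.509, 0.005, 0.08], 0.85)]
push_face [([0.51, 0.004, 0.082], 0.85)]
```

View pics/t3.png

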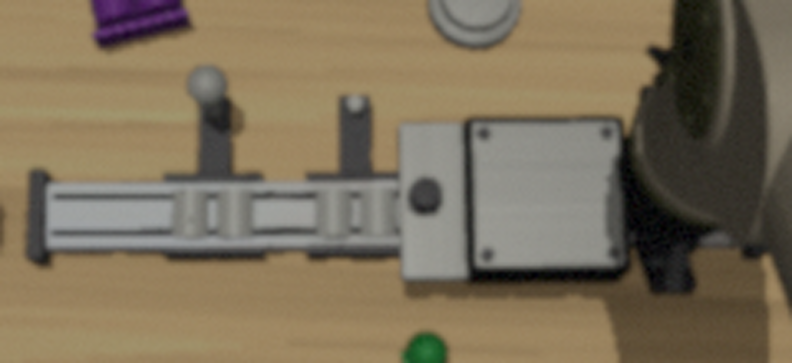

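The stop is moving with the fingers: the pin is now at px (349,249), y≈0.060, with TCP y -0.0775. So TCP ≈ pin − 0.137. I'll push through the plain catch in fine steps and use its force signature to calibrate the position.

```bash
R='grep -E "tool_pos|force:"'
python3 -m inch '[{"x":0.3,"y":0,"z":0,"twist":0,"hand":1},{"x":0.3,"y":0,"z":0,"twist":0,"hand":1},{"x":0.3,"y":0,"z":0,"twist":0,"hand":1}]' | eval $R
python3 -m inch '[{"x":0.2,"y":0,"z":0,"twist":0,"hand":1},{"x":0.2,"y":0,"z":0,"twist":0,"hand":1}]' | eval $R
python3 -m inch '[{"x":0.2,"y":0,"z":0,"twist":0,"hand":1},{"x":0.2,"y":0,"z":0,"twist":0,"hand":1}]' | eval $R
python3 -m inch '[{"x":0.2,"y":0,"z":0,"twist":0,"hand":1},{"x":0.2,"y":0,"z":0,"twist":0,"hand":1}]' | eval $R
python3 -m inch '[{"x":0.2,"y":0,"z":0,"twist":0,"hand":1}]' | eval $R
python3 -m inch '[{"x":0.2,"y":0,"z":0,"twist":0,"hand":1}]' | eval $R
python3 -m inch '[{"x":0.2,"y":0,"z":0,"twist":0,"hand":1}]' | eval $R
python3 -m inch '[{"x":0.2,"y":0,"z":0,"twist":0,"hand":1}]' | eval $R
python3 -m inch '[{"x":0.2,"y":0,"z":0,"twist":0,"hand":1}]' | eval $R
```

```text
tool_pos: [0.5104, -0.0693, 0.1189]
force: [1.3, -1.8, -1.5]
finger_force: 0.8
tool_pos: [0.5102, -0.0651, 0.1189]
force: [-0.5, -0.5, -0.9]
finger_force: 0.8
tool_pos: [0.51, -0.0627, 0.119]
force: [0.5, -8.1, -0.8]
finger_force: 3.8
tool_pos: [0.5099, -0.0589, 0.119]
force: [0.4, -6.4, -1.4]
finger_force: 3.0
tool_pos: [0.5097, -0.0567, 0.1189]
force: [0.1, -4.7, -1.4]
finger_force: 2.5
tool_pos: [0.5097, -0.0543, 0.1189]
force: [0.1, -4.1, 0.1]
finger_force: 2.0
tool_pos: [0.5095, -0.0518, 0.1189]
force: [-0.8, -2.2, 0.8]
finger_force: 1.4
tool_pos: [0.5094, -0.0491, 0.1189]
force: [-0.3, -1.5, -0.5]
finger_force: 0.8
tool_pos: [0.5094, -0.0467, 0.1189]
force: [-0.9, -1.0, 1.3]
finger_force: 0.3
```

The climb began at TCP y≈-0.064 and the crest is at ≈-0.049, as predicted within 2 mm. Pushing on through the plain catch.

```bash
R='grep -E "tool_pos|force:"'
python3 -m inch '[{"x":0.2,"y":0,"z":0,"twist":0,"hand":1},{"x":0.2,"y":0,"z":0,"twist":0,"hand":1},{"x":0.2,"y":0,"z":0,"twist":0,"hand":1}]' | eval $R
python3 -m inch '[{"x":0.2,"y":0,"z":0,"twist":0,"hand":1},{"x":0.2,"y":0,"z":0,"twist":0,"hand":1}]' | eval $R
python3 -m inch '[{"x":0.2,"y":0,"z":0,"twist":0,"hand":1}]' | eval $R
python3 -m inch '[{"x":0.2,"y":0,"z":0,"twist":0,"hand":1}]' | eval $R
python3 -m inch '[{"x":0.2,"y":0,"z":0,"twist":0,"hand":1},{"x":0.2,"y":0,"z":0,"twist":0,"hand":1}]' | eval $R
python3 -m inch '[{"x":0.2,"y":0,"z":0,"twist":0,"hand":1},{"x":0.2,"y":0,"z":0,"twist":0,"hand":1}]' | eval $R
python3 -m inch '[{"x":0.2,"y":0,"z":0,"twist":0,"hand":1},{"x":0.2,"y":0,"z":0,"twist":0,"hand":1}]' | eval $R
python3 -m inch '[{"x":0.2,"y":0,"z":0,"twist":0,"hand":1},{"x":0.2,"y":0,"z":0,"twist":0,"hand":1}]' | eval $R
python3 -m inch '[{"x":0.3,"y":0,"z":0,"twist":0,"hand":1},{"x":0.3,"y":0,"z":0,"twist":0,"hand":1}]' | eval $R
python3 -m inch '[{"x":0.3,"y":0,"z":0,"twist":0,"hand":1},{"x":0.3,"y":0,"z":0,"twist":0,"hand":1}]' | eval $R
python3 - <<'E'
from plant import *
import cv2
from h import *
p=imaging.snapshot('top');o=get_obs();print(o['t'],o['tool_pos'],o['force'])
for l in ['pin','stop']:print(l,[(np.round(r['point'],3).tolist(),round(r['score'],2)) for r in nets.recognise(p,l)][:3])
cv2.imwrite('pics/t4.png',cv2.resize(p['frame'][190:300,220:460],None,fx=3.3,fy=3.3,interpolation=cv2.INTER_CUBIC))
E
```

```text
tool_pos: [0.5093, -0.0406, 0.119]
force: [-1.0, 0.0, 0.5]
finger_force: 0.0
tool_pos: [0.5091, -0.0369, 0.1189]
force: [-0.1, -0.5, 0.4]
finger_force: 0.0
tool_pos: [0.5091, -0.0351, 0.1189]
force: [0.4, -4.8, -0.1]
finger_force: 2.8
tool_pos: [0.509, -0.0344, 0.119]
force: [-0.0, -8.6, 1.1]
finger_force: 4.0
tool_pos: [0.5089, -0.0315, 0.119]
force: [0.2, -7.0, 0.1]
finger_force: 3.3
tool_pos: [0.5087, -0.027, 0.119]
force: [0.7, -4.3, 0.0]
finger_force: 2.3
tool_pos: [0.5085, -0.0219, 0.1189]
force: [-0.6, -2.5, 1.1]
finger_force: 1.2
tool_pos: [0.5083, -0.0167, 0.1189]
force: [-0.9, 0.1, -0.1]
finger_force: 0.1
tool_pos: [0.5082, -0.0105, 0.1189]
force: [-0.1, 0.4, -0.6]
finger_force: 0.0
tool_pos: [0.508, -0.0047, 0.1189]
force: [0.9, 0.1, -0.5]
finger_force: 0.0
9.7333 [ 0.50794501 -0.00410183  0.11896004] [-0.57549372  0.95362166 -0.18053799]
pin [([0.507, 0.131, 0.089], 0.54)]
stop [([0.506, 0.08, 0.08], 0.85)]
```

View pics/t4.png

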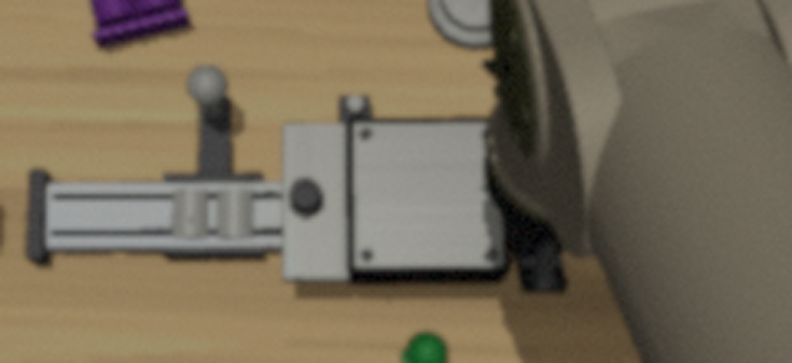

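The stop is through the plain catch: the pin is at px (312.5,250), y≈0.131, between the two catches. Contact in the plain valley came at TCP y≈-0.035. For the target I expect the climb at about 0.029, the crest at about 0.043, and the valley at about 0.0575.

```bash
R='grep -E "tool_pos|force:"'
python3 -m inch '[{"x":0.4,"y":0,"z":0,"twist":0,"hand":1},{"x":0.4,"y":0,"z":0,"twist":0,"hand":1},{"x":0.3,"y":0,"z":0,"twist":0,"hand":1},{"x":0.3,"y":0,"z":0,"twist":0,"hand":1},{"x":0.3,"y":0,"z":0,"twist":0,"hand":1},{"x":0.3,"y":0,"z":0,"twist":0,"hand":1},{"x":0.3,"y":0,"z":0,"twist":0,"hand":1},{"x":0.2,"y":0,"z":0,"twist":0,"hand":1}]' | eval $R
python3 -m inch '[{"x":0.2,"y":0,"z":0,"twist":0,"hand":1},{"x":0.2,"y":0,"z":0,"twist":0,"hand":1}]' | eval $R
python3 -m inch '[{"x":0.2,"y":0,"z":0,"twist":0,"hand":1}]' | eval $R
python3 -m inch '[{"x":0.2,"y":0,"z":0,"twist":0,"hand":1}]' | eval $R
python3 -m inch '[{"x":0.2,"y":0,"z":0,"twist":0,"hand":1}]' | eval $R
python3 -m inch '[{"x":0.2,"y":0,"z":0,"twist":0,"hand":1}]' | eval $R
```

```text
tool_pos: [0.5069, 0.0201, 0.1189]
force: [-0.8, -2.1, 0.1]
finger_force: 0.8
tool_pos: [0.5068, 0.0237, 0.1189]
force: [-1.1, -1.3, -0.3]
finger_force: 0.8
tool_pos: [0.5067, 0.0257, 0.1189]
force: [-1.0, -1.9, -0.4]
finger_force: 0.8
tool_pos: [0.5067, 0.0277, 0.1189]
force: [-1.8, -1.5, 1.0]
finger_force: 0.8
tool_pos: [0.5066, 0.0297, 0.1189]
force: [-1.6, -4.9, 0.9]
finger_force: 2.5
tool_pos: [0.5066, 0.0305, 0.1189]
force: [-2.0, -8.8, 2.2]
finger_force: 3.9
```

```bash
R='grep -E "tool_pos|force:"'
python3 -m inch '[{"x":0.2,"y":0,"z":0,"twist":0,"hand":1},{"x":0.2,"y":0,"z":0,"twist":0,"hand":1}]' | eval $R
python3 -m inch '[{"x":0.2,"y":0,"z":0,"twist":0,"hand":1},{"x":0.2,"y":0,"z":0,"twist":0,"hand":1}]' | eval $R
python3 -m inch '[{"x":0.2,"y":0,"z":0,"twist":0,"hand":1}]' | eval $R
python3 -m inch '[{"x":0.2,"y":0,"z":0,"twist":0,"hand":1}]' | eval $R
python3 -m inch '[{"x":0.1,"y":0,"z":0,"twist":0,"hand":1}]' | eval $R
python3 -m inch '[{"x":0.1,"y":0,"z":0,"twist":0,"hand":1}]' | eval $R
```

```text
tool_pos: [0.5064, 0.034, 0.1189]
force: [-1.6, -7.2, 1.2]
finger_force: 3.1
tool_pos: [0.5063, 0.0386, 0.1189]
force: [-2.2, -4.9, 0.9]
finger_force: 2.1
tool_pos: [0.5061, 0.0409, 0.1189]
force: [-2.7, -2.7, 1.6]
finger_force: 1.6
tool_pos: [0.5061, 0.0435, 0.1189]
force: [-1.5, -2.8, -0.6]
finger_force: 1.1
tool_pos: [0.5061, 0.0452, 0.1189]
force: [-1.8, -1.7, -0.0]
finger_force: 0.6
tool_pos: [0.5062, 0.0463, 0.119]
force: [-1.0, -1.3, -1.1]
finger_force: 0.4
```

```bash
R='grep -E "tool_pos|force:"'
python3 -m inch '[{"x":0.1,"y":0,"z":0,"twist":0,"hand":1}]' | eval $R
python3 -m inch '[{"x":0.1,"y":0,"z":0,"twist":0,"hand":1}]' | eval $R
python3 -m inch '[{"x":0.1,"y":0,"z":0,"twist":0,"hand":1},{"x":0,"y":0,"z":0,"twist":0,"hand":1},{"x":0,"y":0,"z":0,"twist":0,"hand":1}]' | eval $R
python3 - <<'E'
from plant import *
import cv2
from h import *
p=imaging.snapshot('top');o=get_obs();print(o['t'],o['tool_pos'],o['force'],o['finger_force'])
for l in ['pin','stop']:print(l,[(np.round(r['point'],3).tolist(),round(r['score'],2)) for r in nets.recognise(p,l)][:3])
E
```

```text
tool_pos: [0.5063, 0.0472, 0.119]
force: [-0.6, -1.4, 0.4]
finger_force: 0.2
tool_pos: [0.5063, 0.0482, 0.1191]
force: [0.3, 0.3, -0.7]
finger_force: 0.0
tool_pos: [0.5062, 0.0488, 0.119]
force: [0.0, -0.1, -0.3]
finger_force: 0.0
12.1333 [0.50612162 0.04867502 0.1189916 ] [ 0.04118509  0.44888064 -0.67812718] 0.0
pin [([0.505, 0.193, 0.088], 0.42)]
stop [([0.5, 0.141, 0.08], 0.57)]
```

The push force has gone to zero: the stop jumped ahead by itself, and the pin is now at y=0.193, level with the ball valley. Now I'll back off and raise the hand.

```bash
python3 -m inch '[{"x":-0.5,"y":0,"z":0,"twist":0,"hand":1},{"x":-1.5,"y":0,"z":0,"twist":0,"hand":1},{"x":-2,"y":0,"z":0,"twist":0,"hand":1},{"x":-2,"y":0,"z":0,"twist":0,"hand":1},{"x":-2,"y":0,"z":-1,"twist":0,"hand":1},{"x":-1,"y":0,"z":-3,"twist":0,"hand":1},{"x":0,"y":0,"z":-3,"twist":0,"hand":1},{"x":0,"y":0,"z":-3,"twist":0,"hand":1}]'
python3 -m inch '[{"x":-2,"y":0,"z":-2,"twist":0,"hand":1},{"x":-2,"y":0,"z":-1,"twist":0,"hand":1},{"x":-2,"y":0,"z":0,"twist":0,"hand":1},{"x":-1,"y":0,"z":0,"twist":0,"hand":1},{"x":0,"y":0,"z":0,"twist":0,"hand":1},{"x":0,"y":0,"z":0,"twist":0,"hand":1}]'
python3 - <<'E'
from plant import *
import cv2
from h import *
for c in ['top','scene']:
    p=imaging.snapshot(c)
    for l in ['pin','stop']:print(c,l,[(np.round(r['point'],3).tolist(),round(r['score'],2)) for r in nets.recognise(p,l)][:3])
    if c=='top':a=cv2.resize(p['frame'][190:300,220:460],None,fx=2.5,fy=2.5,interpolation=cv2.INTER_CUBIC)
b=cv2.resize(p['frame'][190:310,170:410],None,fx=2.5,fy=2.5,interpolation=cv2.INTER_CUBIC)
cv2.imwrite('pics/f.png',np.vstack([a,b]))
E
```

```text
t: 12.9
tool_pos: [0.5088, -0.043, 0.2198]
ee_rot: [-2.183, -2.258, 0.001]
force: [0.5, 0.2, -0.8]
width: -0.0002
finger_force: 0.0
t: 13.4
tool_pos: [0.5114, -0.1112, 0.2482]
ee_rot: [-2.181, -2.259, 0.0]
force: [0.7, 0.8, -0.0]
width: -0.0002
finger_force: 0.0
top pin [([0.503, 0.19, 0.088], 0.58)]
top stop [([0.503, 0.138, 0.081], 0.94)]
scene pin [([0.513, 0.196, 0.091], 0.59)]
scene stop [([0.538, 0.126, 0.077], 0.78)]
```

View pics/f.png

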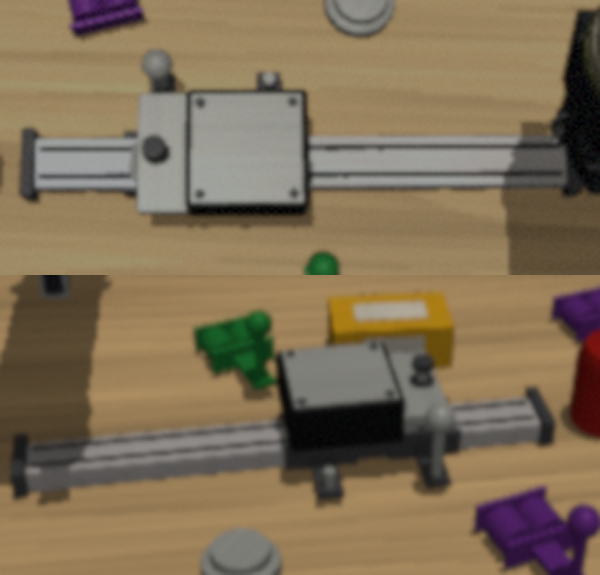

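The pin (crop px 155,149) lines up with the ball post (157,63). The stop sits over the target catch, the bystanders haven't moved, and the hand is clear.

```bash
python3 -c "
from plant import order;print(order.sign_off())"
```

```text
the job is handed in; nothing more can be done
None
```

The stop is in the ball-post catch: the pin lines up with the ball post in the last pictures. The push peaked at about 9 N, the hand was clear before I signed off at about 13.5 s, and nothing nearby moved in the views I checked.

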